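Open the knife chest by its hidden child-safety catch

TASK

The drawer of the grey and blue craft-knife chest is held shut by a concealed child-safety catch somewhere under the black strip along the top of its front edge. Feel along the strip for the place that gives, press the catch home there so that the drawer springs free, then draw the drawer well out by its handle, at least 10 cm, and let go of it. Work gently, never forcing the strip, the catch or the locked drawer, and leave everything else on the chest and the table where it is.

Things in the scene. Friction and masses are not known exactly. Their poses are not given: they have to be found in the camera images.
- strip_mid (a point): Middle of the black edge strip on the knife chest, on its flat level top face, 140 mm above the table. x points from the chest's front to its back, y along the strip (to the left), z up. The strip is 440 mm long, the chest's whole width, and 52 mm across (x from -29 to +23 mm), level with the grey top behind it. The chest is fixed, 260 mm deep, blue drawer front to the robot.
- strip_left (a point): Left (+y) end of the strip, 215 mm from strip_mid, on its top face. The strip is firm (a resilient guard, 1 mm for 8 N) but for one sprung cover, flush and alike to the eye, at a different place every time: its middle lies up to 144 mm either side of strip_mid, so the last 50 mm at each end are always firm. The cover is 48 mm long (y) and 46 mm across (x from -23 to +23 mm).
- strip_right (a point): Right (-y) end of the strip, 215 mm from strip_mid, on its top face. Shut fingertips running along the strip's middle line with light pressure drop 8 mm once wholly over the cover: it gives to 0.8 N, 1.8 N at the bottom of the recess. The recess has firm upright walls, 48 mm apart along the strip, 46 mm across. At its bottom the tips rest on the catch.
- catch (a joint): Push catch at the bottom of the recess: 0 at rest, 0.007 m pressed right down, where the tips are 15 mm below the strip's face and meet a hard stop. It yields at 4.5 N and needs 8 N to go right down. At about 0.005 m it frees the drawer; it comes back up when let go.
- drawer (a joint): How far the drawer is out, along -x of strip_mid (towards the robot): 0 shut and caught, 0.13 m at its stop. Once the catch is pressed the drawer springs out by 40 to 60 mm within a second or two; from there it slides with a few newtons and stays where it is left. While caught it cannot be pulled.
- handle (a point): Middle of the drawer's steel bar handle; moves with the drawer. A level round bar along y, 11 mm thick, 140 mm long, 35 mm in front of the drawer front, 96 mm above the table (44 mm below the chest's top), on two posts 60 mm either side of the middle. Axes as strip_mid. Taken from above, one finger before and one behind the bar; only the table is below it.
- cups_mid (a point): Small stack of white plastic cups, 75 mm across and 100 mm high, on the left half of the chest's top; the point is on its axis, 43 mm up. A bystander: leave it alone.
- tape_mid (a point): Roll of clear tape lying on the chest's top, 90 mm across, 25 mm high; the point is its centre. A bystander: leave it alone.
- tube_mid (a point): Cardboard tube standing on the table, 44 mm across, 110 mm high; the point is its centre. A bystander: leave it alone.
- glue_mid (a point): White glue bottle with a red cap standing on the table, 52 mm across, 140 mm high; the point is its centre. A bystander: leave it alone.
- cup_mid (a point): Upturned white plastic cup on the table, 74 mm across, 85 mm high; the point is its centre. A bystander: leave it alone.
- gun_mid (a point): Green glue gun lying on the table, about 230 x 140 mm, 28 mm high; the point is the centre of its barrel. A bystander: leave it alone.
- scissors_mid (a point): Orange-handled scissors lying on the table, about 180 x 80 mm, 8 mm high; the point is at the pivot. A bystander: leave it alone.

How it is judged:
By the outcome, as a careful person would: the job done as asked, in the order asked, and still so for the second after the job is handed in, with the robot touching nothing.
It also fails if it takes over 67 s, if anything falls off the work surface, if the arm or the gripper's body presses on something with over 40 N, if the wrist force passes 120 N, or if a joint passes its speed limit or range.

ROBOT

A 7-joint arm with a two-finger parallel gripper is mounted at the origin on the work surface. World frame = base frame: x ahead of the robot, y to its left, z up, the work surface at z = 0. Lengths are in m, angles in rad, forces in N, time in s.
With the tool pointing down it reaches from about 0.4 to 0.85 m from the base axis. Payload 4.5 kg.
Tool frame: the origin (TCP) lies at the very end of the fingers, on their centre line; the grasp point (between the pads) lies 19 mm behind it (tcp_to_grasp is the z of the grasp point in the tool frame, in m); z points along the fingers, y is the line along which they close (so a half turn about z gives the same grasp; the last joint's range is limited). The gripper opens to 88 mm and grips with 3 to 60 N. Pads are 18 mm wide; open, the fingers measure 123 mm over their backs; the gripper's body (75 mm by 187 mm) begins 45 mm behind the grasp point.
Start: joints at [1.226, 0.689, -0.195, 1.565, 0.157, 0.902, -0.215], TCP at [0.231, -0.581, 0.239] pointing down, gripper open.
Joint ranges: [-3.01, 3.01], [-0.46, 2.08], [-1.47, 1.51], [0.13, 2.56], [-1, 4.14], [0.04, 2.09], [-2.66, 2.66]. Speed limits (rad/s): [2.57, 2.57, 3.14, 3.14, 3.14, 3.14, 3.14].

INTERFACE

Orientations are given as a unit quaternion [x, y, z, w].
In Python, from plant import * gives the robot as it stands. The module is installed in compiled form; this text tells all that it offers.
- The arm moves only by the shell command python3 -m jog 'ROWS' [OPENING] [FORCE]. ROWS is JSON, a list that holds one entry, the list of rows, each a list of 6 numbers: the shift along the tool's x, y, z in m, then the turn, a rotation vector about the tool's x, y, z in rad. In form: [[[dx, dy, dz, ax, ay, az], ...]]. A call has 1 to 12 rows; each row shifts and turns the commanded pose from where the row before left it, along the tool's axes as they then stand; what a row does not reach is not made up. A row lasts 1/8 s, in which the tool goes at most 62.5 mm and 10.7 degrees, less where a joint would pass 70% of its speed; a pose out of reach is approached as far as the arm can. A call with a gripper value outside its range is refused whole. OPENING is the finger opening in m, from 0 to 0.0881, set as the call begins (- or left out, the last holds). The fingers move at their own pace and stop on an object; FORCE is the grip in N (left out, the last holds). Time passes only in rows, so rows that do not move let the fingers close. It gives the time, the measured TCP pose, the force, the opening and the grip force at its end, in the units of the state.
- get_state(): the state, without advancing time (a new reading comes with each control period).
- snapshot(name): name is "scene" or "top"; returns a dict with "frame" (480x640x3 uint8, red, green, blue), "mtx" (3x3 intrinsics, pixels), "xyz" and "orientation" of the camera in the world. Camera axes: x right, y down, z forward; pixel columns grow to the right and rows downward; lengths in m; the calibration is good to about 2 mm. A picture is of the moment at which its call begins. There is no depth.
- finish_job(): hands the job in; it is judged then, once.
The state is a dict: "clock": time; "q": joint angles; "qd": joint speeds; "joint_torque": joint torques, N m; "tool_pos": TCP position; "eef_rot": TCP orientation; "contact_force": force on the tool from outside, world axes, zero at the start; "moment": the same for the moment, N m; "opening": opening from 0.0 (shut) to 1.0 (fully open); "finger_force": force on a finger pad.
Only numpy, scipy, OpenCV 4.12 (cv2) and the standard library are available. Lean on these libraries where they do the work, as an engineer would, in place of code of your own. Each camera call takes 0.05 s, during which the arm holds its last target. There are 200 camera calls.

## Working session

There is one attempt and no reset: what is moved stays moved. The work goes in short steps, Python scripts to look and compute and a shell command to move; the robot and the scene stay as the last step left them, time stands still between calls to the robot, and variables do not carry over. Pictures are saved under pics/ and viewed, at most 10 in all, crops included, and the job is handed in when it is done.

```bash
mkdir -p pics; python3 - <<'E'
from plant import *
import cv2
for n in("scene","top"):
    s=snapshot(n); cv2.imwrite(f"pics/{n}0.png",s["frame"][:,:,::-1]); print(n,s["mtx"],s["xyz"],s["orientation"])
st=get_state(); print({k:st[k] for k in("clock","tool_pos","eef_rot","contact_force","opening")})
E
```

```text
scene [[457.02391731   0.         323.46377545]
 [  0.         457.02391731 243.83778923]
 [  0.           0.           1.        ]] [1.28636576 0.33677386 1.0794709 ] [ 0.48712797  0.8059429  -0.28406373 -0.18019482]
top [[548.2744012    0.         319.48925987]
 [  0.         548.2744012  248.08449369]
 [  0.           0.           1.        ]] [0.38188914 0.01892373 1.24407647] [ 0.7100968  -0.69846796  0.06460066 -0.06108842]
{'clock': 0.1, 'tool_pos': array([ 0.23092159, -0.58017933,  0.23799622]), 'eef_rot': array([ 9.82107991e-01,  1.88316831e-01, -1.90151096e-04, -7.93521826e-04]), 'contact_force': array([ 0.7948936 , -0.68837254,  0.81152203]), 'opening': 0.997512970874983}
```

View pics/scene0.png

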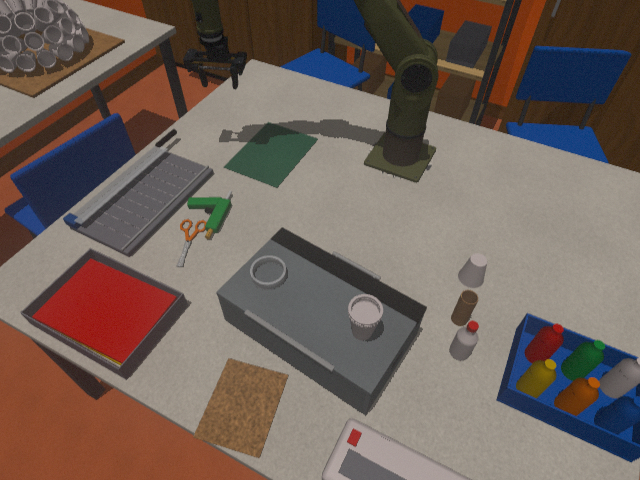

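View pics/top0.png

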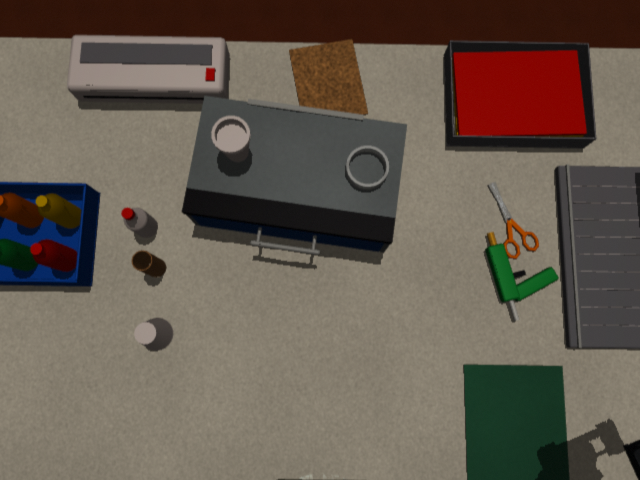

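Top view: the chest has the black strip running roughly (190,185)–(395,215), the handle at about (285,246), the cups at (231,137) and the tape at (367,168). The other items are well clear to the sides.

```bash
python3 - <<'E'
import cv2
i=cv2.imread("pics/top0.png")[90:270,170:420]
i=cv2.convertScaleAbs(i,alpha=2.5,beta=0)
cv2.imwrite("pics/c.png",cv2.resize(i,None,fx=3.2,fy=3.2,interpolation=cv2.INTER_CUBIC))
j=cv2.imread("pics/top0.png")
for c in(200,240,290,340,385): print(c,[tuple(map(int,j[r,c])) for r in range(172,250,3)])
E
```

```text
200 [(68, 69, 68), (69, 70, 68), (68, 70, 67), (68, 71, 69), (67, 69, 68), (70, 73, 70), (29, 30, 29), (14, 13, 15), (16, 16, 16), (14, 15, 16), (15, 16, 17), (16, 15, 16), (15, 13, 15), (15, 15, 17), (12, 11, 12), (20, 9, 2), (22, 10, 4), (22, 10, 4), (42, 47, 47), (47, 54, 58), (48, 55, 58), (47, 54, 58), (81, 94, 100), (113, 127, 136), (112, 126, 135), (110, 125, 133)]
240 [(29, 29, 29), (52, 53, 52), (73, 76, 73), (74, 76, 73), (74, 75, 73), (74, 76, 73), (74, 76, 74), (74, 76, 74), (24, 24, 25), (18, 18, 18), (19, 18, 19), (17, 16, 18), (16, 16, 18), (18, 17, 19), (19, 18, 19), (18, 17, 19), (11, 10, 10), (25, 13, 6), (23, 12, 5), (22, 11, 4), (42, 46, 47), (46, 52, 56), (44, 51, 55), (45, 51, 54), (84, 97, 103), (107, 121, 129)]
290 [(78, 80, 78), (78, 80, 78), (79, 82, 79), (78, 80, 77), (78, 80, 78), (79, 81, 79), (78, 80, 77), (79, 81, 78), (77, 79, 77), (79, 81, 78), (63, 64, 62), (20, 18, 21), (20, 19, 21), (19, 20, 20), (20, 19, 20), (20, 20, 21), (20, 20, 21), (21, 20, 21), (18, 19, 20), (13, 6, 4), (23, 12, 3), (22, 10, 2), (30, 24, 20), (45, 51, 55), (44, 51, 54), (100, 106, 109)]
340 [(79, 80, 78), (79, 80, 79), (79, 81, 79), (79, 82, 79), (79, 82, 79), (80, 84, 81), (81, 83, 81), (80, 82, 79), (82, 83, 81), (81, 83, 80), (81, 82, 80), (80, 81, 79), (80, 81, 79), (23, 24, 24), (20, 20, 22), (22, 21, 22), (22, 22, 23), (21, 19, 22), (21, 22, 23), (21, 22, 23), (20, 20, 22), (7, 7, 6), (24, 14, 5), (23, 10, 4), (22, 11, 4), (45, 51, 55)]
385 [(94, 97, 98), (110, 116, 118), (65, 68, 68), (66, 68, 65), (71, 74, 71), (72, 73, 72), (72, 74, 71), (71, 73, 70), (72, 74, 72), (73, 75, 73), (74, 75, 74), (73, 74, 72), (74, 76, 73), (76, 77, 74), (75, 77, 75), (25, 25, 26), (20, 21, 21), (21, 21, 23), (22, 23, 24), (20, 19, 21), (23, 22, 23), (21, 20, 21), (21, 20, 22), (13, 12, 13), (19, 19, 19), (20, 21, 20)]
```

View pics/c.png

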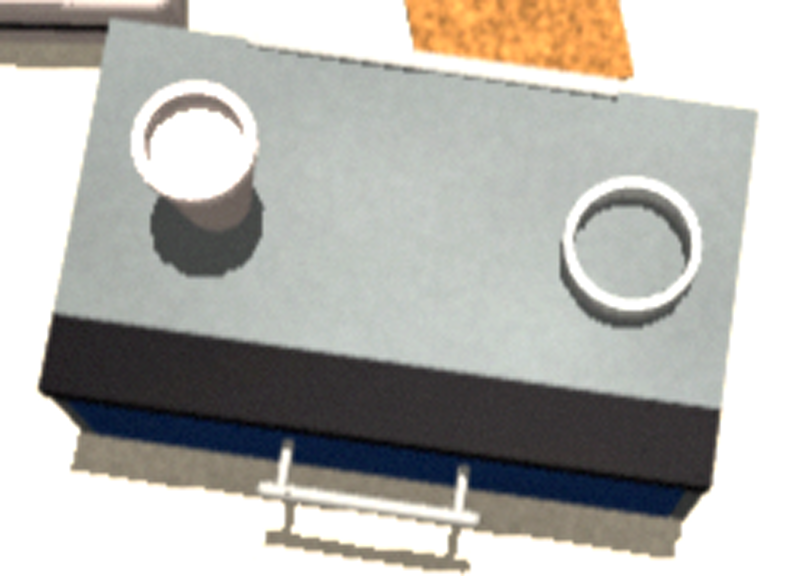

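The crop shows the strip's corners at (54,314), (42,391), (720,408) and (709,489), and the handle bar from (260,487) to (478,519).

```bash
cat > h.py <<'E'
import numpy as np
from scipy.spatial.transform import Rotation as R
from plant import *
def cast(s,px,z):
    px=np.atleast_2d(px).astype(float); r=np.c_[px,np.ones(len(px))]@np.linalg.inv(s["mtx"]).T
    d=R.from_quat(s["orientation"]).apply(r); o=np.array(s["xyz"]); return o+d*((z-o[2])/d[:,2])[:,None]
def tool():
    st=get_state(); return st,R.from_quat(st["eef_rot"])
E
python3 - <<'E'
from h import *
import cv2
s=snapshot("top"); g=s["frame"].max(2).astype(float)
f=s["frame"].astype(float)
B=[];F=[]
for c in range(200,386,5):
    col=g[:,c]; r0=int(186+(c-187)*0.135)
    # back edge: last r going up from inside strip
    r=r0+14
    while col[r]<45: r-=1
    B.append((c,r+(col[r]-45)/(col[r]-col[r+1])))
    r=r0+14; d=f[:,c,2]-f[:,c,0]
    while d[r]<5.5: r+=1
    F.append((c,r-0.5))
B=cast(s,B,.14);F=cast(s,F,.14)
pb=np.polyfit(B[:,1],B[:,0],1);pf=np.polyfit(F[:,1],F[:,0],1)
print("back",pb,"front",pf,np.std(B[:,0]-np.polyval(pb,B[:,1])),np.std(F[:,0]-np.polyval(pf,F[:,1])))
u=lambda P,z:cast(s,np.array(P)/3.2+[170,90]-0.35,z)
C=u([(54,314),(42,391),(720,408),(709,489)],.14);print(C.round(4))
print("len",np.linalg.norm(C[0]-C[2]),np.linalg.norm(C[1]-C[3]),"wid",np.linalg.norm(C[0]-C[1]),np.linalg.norm(C[2]-C[3]))
a=np.arctan(pb[0]);ux=np.array([np.cos(a),-np.sin(a)]);uy=np.array([np.sin(a),np.cos(a)])
print("yaw",-a,"ux",ux,"uy",uy)
yc=np.mean(C[:,:2]@uy)
P0=np.array([np.polyval(pb,0),0]);xb=P0@ux;P1=np.array([np.polyval(pf,0),0]);xf=P1@ux
print("width",xb-xf); xm=(xb+xf)/2+.003
mid=ux*xm+uy*yc;print("mid",mid,"left",mid+.215*uy,"right",mid-.215*uy)
H=u([(260,487),(478,519)],.0985);print("handle",H,H.mean(0)[:2]@uy-yc,H.mean(0)[:2]@ux-xm)
st,r=tool();print(st["tool_pos"],r.as_matrix().round(4))
E
```

```text
Traceback (most recent call last):
IndexError: index 480 is out of bounds for axis 0 with size 480
```

```bash
cat > m.py <<'E'
from h import *
s=snapshot("top"); g=s["frame"].max(2).astype(float)
f=s["frame"].astype(float)
B=[];F=[]
for c in range(205,366,5):
    col=g[:,c]; r0=int(186+(c-187)*0.135)
    r=r0+14
    while col[r]<45: r-=1
    B.append((c,r+(col[r]-45)/(col[r]-col[r+1])))
    r=r0+14; d=f[:,c,2]-f[:,c,0]
    while d[r]<5.5 and r<260: r+=1
    if r<260: F.append((c,r-0.5))
B=cast(s,B,.14);F=cast(s,F,.14)
pb=np.polyfit(B[:,1],B[:,0],1);pf=np.polyfit(F[:,1],F[:,0],1)
print("back",pb,"front",pf,np.std(B[:,0]-np.polyval(pb,B[:,1])),np.std(F[:,0]-np.polyval(pf,F[:,1])))
u=lambda P,z:cast(s,np.array(P)/3.2+[170,90]-0.35,z)
C=u([(54,314),(42,391),(720,408),(709,489)],.14);print(C.round(4))
print("len",np.linalg.norm(C[0]-C[2]),np.linalg.norm(C[1]-C[3]),"wid",np.linalg.norm(C[0]-C[1]),np.linalg.norm(C[2]-C[3]))
a=np.arctan(pb[0]);ux=np.array([np.cos(a),-np.sin(a)]);uy=np.array([np.sin(a),np.cos(a)])
print("yaw",-a,"ux",ux,"uy",uy)
yc=np.mean(C[:,:2]@uy)
P0=np.array([np.polyval(pb,0),0]);xb=P0@ux;P1=np.array([np.polyval(pf,0),0]);xf=P1@ux
print("width",xb-xf); xm=(xb+xf)/2+.003
mid=ux*xm+uy*yc;print("mid",mid,"left",mid+.215*uy,"right",mid-.215*uy)
H=u([(260,487),(478,519)],.0985);print("handle",H,H.mean(0)[:2]@uy-yc,H.mean(0)[:2]@ux-xm)
st,r=tool();print(st["tool_pos"],r.as_matrix().round(4))
E
python3 m.py
```

```text
back [0.13219685 0.66505226] front [0.12985224 0.61023963] 0.00019479388016880288 0.000600315117178764
[[ 0.7035  0.2941  0.14  ]
 [ 0.6518  0.2988  0.14  ]
 [ 0.6482 -0.1394  0.14  ]
 [ 0.5948 -0.1319  0.14  ]]
len 0.43705500794625146 0.43451386572515854 wid 0.05186867030369133 0.05396860518832817
yaw -0.13143473334174208 ux [ 0.99137488 -0.13105664] uy [0.13105664 0.99137488]
width 0.054339867444334944
mid [0.65127027 0.08017008] left [0.67944745 0.29331568] right [ 0.6230931  -0.13297552]
handle [[0.59900708 0.16085744 0.0985    ]
 [0.57990774 0.01572196 0.0985    ]] -5.1395577568474904e-05 -0.062343854601235704
[ 0.23099059 -0.58036018  0.23821675] [[ 9.291e-01  3.698e-01 -4.000e-04]
 [ 3.698e-01 -9.291e-01  1.000e-03]
 [-0.000e+00 -1.100e-03 -1.000e+00]]
```

```bash
python3 -m jog '[[[0,0,0,0,0,0.17],[0,0,0,0,0,0.17],[0,0,0,0,0,0.17]]]' 0 10; python3 -m jog '[[[0.0276,-0.0462,0.001,0,0,0],[0.0276,-0.0462,0.001,0,0,0],[0.0276,-0.0462,0.001,0,0,0],[0.0276,-0.0462,0.001,0,0,0],[0.0276,-0.0462,0.001,0,0,0],[0.0276,-0.0462,0.001,0,0,0],[0.0276,-0.0462,0.001,0,0,0],[0.0276,-0.0462,0.001,0,0,0],[0.0276,-0.0462,0.001,0,0,0],[0.0276,-0.0462,0.001,0,0,0],[0.0276,-0.0462,0.001,0,0,0],[0.0276,-0.0462,0.001,0,0,0]]]'
cat >> h.py <<'E'
MID=np.array([.6518,.0801,.14]);a=-.1314
UX=np.array([np.cos(a),np.sin(a),0]);UY=np.array([-np.sin(a),np.cos(a),0])
def rep():
    st,r=tool();p=st["tool_pos"]-MID;m=r.as_matrix()
    print("t%.2f chest xyz mm"%st["clock"],(1e3*np.array([p@UX,p@UY,p[2]])).round(2),"F",(np.array([st["contact_force"]@UX,st["contact_force"]@UY,st["contact_force"][2]])).round(2),
     "toolx yaw err %.4f"%(np.arctan2(m[1,0],m[0,0])-a),"tilt",m[:2,2].round(4),"open",round(st["opening"],3)); return st
E
python3 -c "
from h import *
rep()"
```

```text
clock: 0.57
tool_pos: [0.2311, -0.5805, 0.2385]
eef_rot: [0.998, -0.068, -0.0, -0.0]
contact_force: [0.3, -0.2, -0.1]
opening: 0.683
finger_force: 0.0
clock: 2.08
tool_pos: [0.6329, -0.0729, 0.2266]
eef_rot: [0.998, -0.065, -0.0, 0.0]
contact_force: [1.5, -1.1, -0.4]
opening: 0.009
finger_force: 0.0
t2.08 chest xyz mm [   1.28 -154.15   86.57] F [ 1.59 -0.88 -0.38] toolx yaw err 0.0003 tilt [-0.0002 -0.0002] open 0.009
```

```bash
cat > chk.py <<'E'
import sys
from h import *
st=rep(); f=np.mean([st["contact_force"][2]])
lo,hi=map(float,sys.argv[1:3]); sys.exit(0 if lo<=f<=hi else 1)
E
python3 -m jog '[[[0,0,0.02,0,0,0],[0,0,0.03,0,0,0],[-0.001,0,0.02,0,0,0],[0,0,0.01,0,0,0],[0,0,0,0,0,0],[0,0,0,0,0,0]]]' >/dev/null; python3 chk.py -3 3 &&
python3 -m jog '[[[0,0,0.004,0,0,0],[0,0,0,0,0,0]]]'>/dev/null; python3 chk.py -3 2.5 &&
python3 -m jog '[[[0,0,0.001,0,0,0],[0,0,0,0,0,0]]]'>/dev/null && python3 chk.py -3 2.5 &&
python3 -m jog '[[[0,0,0.001,0,0,0],[0,0,0,0,0,0]]]'>/dev/null && python3 chk.py -3 2.5 &&
python3 -m jog '[[[0,0,0.0005,0,0,0],[0,0,0,0,0,0]]]'>/dev/null && python3 chk.py -3 2.5 &&
python3 -m jog '[[[0,0,0.0005,0,0,0],[0,0,0,0,0,0]]]'>/dev/null && python3 chk.py -3 2.5 &&
python3 -m jog '[[[0,0,0.0005,0,0,0],[0,0,0,0,0,0]]]'>/dev/null && python3 chk.py -3 2.5
```

```text
t2.83 chest xyz mm [   0.35 -155.78    7.61] F [ 0.13 -0.22 -0.63] toolx yaw err 0.0001 tilt [ 0.0017 -0.0002] open 0.006
t3.08 chest xyz mm [  -0.39 -155.74    2.82] F [0.43 0.11 0.24] toolx yaw err 0.0002 tilt [ 0.0001 -0.    ] open 0.008
t3.33 chest xyz mm [  -0.35 -155.74    1.73] F [ 0.27 -0.15 -0.47] toolx yaw err 0.0003 tilt [ 0.0001 -0.0001] open 0.007
t3.58 chest xyz mm [  -0.41 -155.78    0.63] F [-0.07  0.04 -0.2 ] toolx yaw err 0.0002 tilt [-0.0001 -0.    ] open 0.002
t3.83 chest xyz mm [  -0.32 -155.77    0.34] F [-0.12 -0.28  0.69] toolx yaw err 0.0002 tilt [ 0.0001 -0.0001] open 0.009
t4.08 chest xyz mm [-3.0000e-01 -1.5577e+02  2.0000e-02] F [-0.7  -0.52  2.32] toolx yaw err 0.0001 tilt [ 0.0003 -0.0001] open 0.005
t4.33 chest xyz mm [  -0.29 -155.77   -0.34] F [-2.19  0.08  6.17] toolx yaw err 0.0002 tilt [ 0.0003 -0.0001] open 0.005
```

```bash

python3 -m jog '[[[0,-0.003,-0.0002,0,0,0],[0,0,0,0,0,0]]]'>/dev/null && python3 chk.py 2 9 &&
python3 -m jog '[[[0,-0.006,0,0,0,0],[0,0,0,0,0,0]]]'>/dev/null && python3 chk.py 2 9 &&
python3 -m jog '[[[0,-0.006,0,0,0,0],[0,0,0,0,0,0]]]'>/dev/null && python3 chk.py 2 9 &&
python3 -m jog '[[[0,-0.006,0,0,0,0],[0,0,0,0,0,0]]]'>/dev/null && python3 chk.py 2 9 &&
python3 -m jog '[[[0,-0.006,0,0,0,0],[0,0,0,0,0,0]]]'>/dev/null && python3 chk.py 2 9 &&
python3 -m jog '[[[0,-0.006,0,0,0,0],[0,0,0,0,0,0]]]'>/dev/null && python3 chk.py 2 9 &&
python3 -m jog '[[[0,-0.006,0,0,0,0],[0,0,0,0,0,0]]]'>/dev/null && python3 chk.py 2 9 &&
python3 -m jog '[[[0,-0.006,0,0,0,0],[0,0,0,0,0,0]]]'>/dev/null && python3 chk.py 2 9 &&
python3 -m jog '[[[0,-0.006,0,0,0,0],[0,0,0,0,0,0]]]'>/dev/null && python3 chk.py 2 9 &&
python3 -m jog '[[[0,-0.006,0,0,0,0],[0,0,0,0,0,0]]]'>/dev/null && python3 chk.py 2 9
```

```text
t4.58 chest xyz mm [-8.0000e-02 -1.5428e+02 -2.6000e-01] F [-1.24 -3.1   5.05] toolx yaw err -0.0007 tilt [ 0.0005 -0.002 ] open 0.006
t4.83 chest xyz mm [   0.22 -147.26   -0.22] F [ 0.81 -2.42  5.19] toolx yaw err -0.0000 tilt [ 0.0012 -0.0011] open 0.008
t5.08 chest xyz mm [   0.32 -141.14   -0.21] F [-0.28 -2.48  4.38] toolx yaw err 0.0000 tilt [ 0.0014 -0.001 ] open 0.008
t5.33 chest xyz mm [   0.32 -135.1    -0.22] F [-0.11 -2.06  5.18] toolx yaw err 0.0001 tilt [ 0.0014 -0.001 ] open 0.005
t5.58 chest xyz mm [   0.33 -131.13   -0.17] F [-0.06 -5.89  5.07] toolx yaw err -0.0013 tilt [ 0.0011 -0.0034] open 0.003
t5.83 chest xyz mm [ 5.4000e-01 -1.2463e+02  7.0000e-02] F [-0.19 -5.23  7.75] toolx yaw err -0.0010 tilt [ 0.0017 -0.0027] open 0.006
t6.08 chest xyz mm [ 5.5000e-01 -1.1783e+02  6.0000e-02] F [ 0.36 -3.57  6.56] toolx yaw err -0.0004 tilt [ 0.0019 -0.0018] open 0.005
t6.33 chest xyz mm [   0.45 -111.2    -0.15] F [-0.12 -3.31  5.4 ] toolx yaw err 0.0001 tilt [ 0.0017 -0.0011] open 0.009
t6.58 chest xyz mm [   0.34 -105.38   -0.19] F [-0.05 -3.17  5.96] toolx yaw err -0.0001 tilt [ 0.0014 -0.0012] open 0.006
t6.83 chest xyz mm [  0.31 -99.36  -0.19] F [ 0.21 -1.99  5.29] toolx yaw err -0.0001 tilt [ 0.0014 -0.0012] open 0.002
```

```bash

python3 -m jog '[[[0,-0.006,0,0,0,0],[0,0,0,0,0,0]]]'>/dev/null && python3 chk.py 2 9 &&
python3 -m jog '[[[0,-0.006,0,0,0,0],[0,0,0,0,0,0]]]'>/dev/null && python3 chk.py 2 9 &&
python3 -m jog '[[[0,-0.006,0,0,0,0],[0,0,0,0,0,0]]]'>/dev/null && python3 chk.py 2 9 &&
python3 -m jog '[[[0,-0.006,0,0,0,0],[0,0,0,0,0,0]]]'>/dev/null && python3 chk.py 2 9 &&
python3 -m jog '[[[0,-0.006,0,0,0,0],[0,0,0,0,0,0]]]'>/dev/null && python3 chk.py 2 9 &&
python3 -m jog '[[[0,-0.006,0,0,0,0],[0,0,0,0,0,0]]]'>/dev/null && python3 chk.py 2 9 &&
python3 -m jog '[[[0,-0.006,0,0,0,0],[0,0,0,0,0,0]]]'>/dev/null && python3 chk.py 2 9 &&
python3 -m jog '[[[0,-0.006,0,0,0,0],[0,0,0,0,0,0]]]'>/dev/null && python3 chk.py 2 9 &&
python3 -m jog '[[[0,-0.006,0,0,0,0],[0,0,0,0,0,0]]]'>/dev/null && python3 chk.py 2 9 &&
python3 -m jog '[[[0,-0.006,0,0,0,0],[0,0,0,0,0,0]]]'>/dev/null && python3 chk.py 2 9 &&
python3 -m jog '[[[0,-0.006,0,0,0,0],[0,0,0,0,0,0]]]'>/dev/null && python3 chk.py 2 9 &&
python3 -m jog '[[[0,-0.006,0,0,0,0],[0,0,0,0,0,0]]]'>/dev/null && python3 chk.py 2 9 &&
python3 -m jog '[[[0,-0.006,0,0,0,0],[0,0,0,0,0,0]]]'>/dev/null && python3 chk.py 2 9 &&
python3 -m jog '[[[0,-0.006,0,0,0,0],[0,0,0,0,0,0]]]'>/dev/null && python3 chk.py 2 9 &&
python3 -m jog '[[[0,-0.006,0,0,0,0],[0,0,0,0,0,0]]]'>/dev/null && python3 chk.py 2 9 &&
python3 -m jog '[[[0,-0.006,0,0,0,0],[0,0,0,0,0,0]]]'>/dev/null && python3 chk.py 2 9
```

```text
t7.08 chest xyz mm [  0.3  -93.39  -0.14] F [-0.31 -3.46  6.  ] toolx yaw err -0.0001 tilt [ 0.0014 -0.0012] open 0.008
t7.33 chest xyz mm [  0.27 -87.4   -0.22] F [-0.03 -3.07  5.64] toolx yaw err -0.0002 tilt [ 0.0013 -0.0012] open 0.005
t7.58 chest xyz mm [  0.27 -83.22  -0.2 ] F [-0.02 -5.96  6.09] toolx yaw err -0.0013 tilt [ 0.0008 -0.0034] open 0.006
t7.83 chest xyz mm [ 5.000e-01 -7.687e+01  6.000e-02] F [ 0.64 -4.81  6.72] toolx yaw err -0.0012 tilt [ 0.0015 -0.0029] open 0.004
t8.07 chest xyz mm [ 4.900e-01 -7.002e+01  4.000e-02] F [-0.28 -3.63  6.98] toolx yaw err -0.0006 tilt [ 0.0016 -0.002 ] open 0.006
t8.32 chest xyz mm [  0.36 -63.37  -0.19] F [-0.27 -2.88  5.94] toolx yaw err -0.0000 tilt [ 0.0015 -0.0012] open 0.004
t8.57 chest xyz mm [  0.27 -57.52  -0.2 ] F [ 0.31 -2.48  5.6 ] toolx yaw err -0.0002 tilt [ 0.0013 -0.0013] open 0.007
t8.82 chest xyz mm [  0.22 -51.54  -0.22] F [-0.07 -3.77  6.12] toolx yaw err -0.0002 tilt [ 0.0011 -0.0014] open 0.003
t9.07 chest xyz mm [  0.24 -45.55  -0.22] F [ 0.35 -2.9   5.83] toolx yaw err -0.0002 tilt [ 0.0011 -0.0014] open 0.
[... 153 characters left out ...]
5.26  -0.2 ] F [-0.63 -6.08  6.57] toolx yaw err -0.0013 tilt [ 0.0006 -0.0034] open 0.005
t9.82 chest xyz mm [ 4.800e-01 -3.039e+01  3.000e-02] F [-0.33 -6.82  7.66] toolx yaw err -0.0024 tilt [ 0.0008 -0.0045] open 0.005
t10.07 chest xyz mm [  0.49 -22.25   0.03] F [-0.82 -4.56  7.02] toolx yaw err -0.0007 tilt [ 0.0015 -0.0022] open 0.005
t10.32 chest xyz mm [  0.33 -15.51  -0.2 ] F [-0.29 -4.42  5.86] toolx yaw err -0.0002 tilt [ 0.0014 -0.0013] open 0.007
t10.57 chest xyz mm [ 0.2  -9.62 -0.22] F [-0.07 -3.54  4.43] toolx yaw err -0.0003 tilt [ 0.001  -0.0015] open 0.006
t10.82 chest xyz mm [ 0.19 -3.63 -0.21] F [-0.53 -4.39  6.01] toolx yaw err -0.0002 tilt [ 0.001  -0.0015] open 0.007
```

```bash

python3 -m jog '[[[0,-0.006,-0.0001,0,0,0],[0,0,0,0,0,0]]]'>/dev/null && python3 chk.py 2 9 &&
python3 -m jog '[[[0,-0.006,0,0,0,0],[0,0,0,0,0,0]]]'>/dev/null && python3 chk.py 2 9 &&
python3 -m jog '[[[0,-0.006,0,0,0,0],[0,0,0,0,0,0]]]'>/dev/null && python3 chk.py 2 9 &&
python3 -m jog '[[[0,-0.006,0,0,0,0],[0,0,0,0,0,0]]]'>/dev/null && python3 chk.py 2 9 &&
python3 -m jog '[[[0,-0.006,0,0,0,0],[0,0,0,0,0,0]]]'>/dev/null && python3 chk.py 2 9 &&
python3 -m jog '[[[0,-0.006,0,0,0,0],[0,0,0,0,0,0]]]'>/dev/null && python3 chk.py 2 9 &&
python3 -m jog '[[[0,-0.006,0,0,0,0],[0,0,0,0,0,0]]]'>/dev/null && python3 chk.py 2 9 &&
python3 -m jog '[[[0,-0.006,0,0,0,0],[0,0,0,0,0,0]]]'>/dev/null && python3 chk.py 2 9 &&
python3 -m jog '[[[0,-0.006,0,0,0,0],[0,0,0,0,0,0]]]'>/dev/null && python3 chk.py 2 9 &&
python3 -m jog '[[[0,-0.006,0,0,0,0],[0,0,0,0,0,0]]]'>/dev/null && python3 chk.py 2 9 &&
python3 -m jog '[[[0,-0.006,0,0,0,0],[0,0,0,0,0,0]]]'>/dev/null && python3 chk.py 2 9 &&
python3 -m jog '[[[0,-0.006,0,0,0,0],[0,0,0,0,0,0]]]'>/dev/null && python3 chk.py 2 9 &&
python3 -m jog '[[[0,-0.006,0,0,0,0],[0,0,0,0,0,0]]]'>/dev/null && python3 chk.py 2 9 &&
python3 -m jog '[[[0,-0.006,0,0,0,0],[0,0,0,0,0,0]]]'>/dev/null && python3 chk.py 2 9 &&
python3 -m jog '[[[0,-0.006,0,0,0,0],[0,0,0,0,0,0]]]'>/dev/null && python3 chk.py 2 9 &&
python3 -m jog '[[[0,-0.006,0,0,0,0],[0,0,0,0,0,0]]]'>/dev/null && python3 chk.py 2 9
```

```text
t11.07 chest xyz mm [ 0.12  2.54 -0.2 ] F [-0.32 -4.    5.22] toolx yaw err -0.0001 tilt [ 0.0009 -0.0013] open 0.005
t11.32 chest xyz mm [ 0.11  8.54 -0.17] F [ 0.06 -4.03  5.6 ] toolx yaw err -0.0001 tilt [ 0.0008 -0.0013] open 0.005
t11.57 chest xyz mm [ 0.15 12.76 -0.2 ] F [ 0.16 -5.77  6.34] toolx yaw err -0.0013 tilt [ 0.0002 -0.0035] open 0.007
t11.82 chest xyz mm [ 0.16 13.68 -0.29] F [ -0.66 -12.61   7.18] toolx yaw err -0.0041 tilt [-0.0018 -0.0099] open 0.006
t12.07 chest xyz mm [ 0.54 25.07  0.07] F [ 0.57 -5.22  7.59] toolx yaw err -0.0013 tilt [ 0.0013 -0.0028] open 0.009
t12.32 chest xyz mm [ 0.29 32.49 -0.16] F [ 0.3  -2.63  5.68] toolx yaw err -0.0002 tilt [ 0.0012 -0.0013] open 0.003
t12.57 chest xyz mm [ 0.12 38.45 -0.18] F [ 0.05 -3.41  6.19] toolx yaw err -0.0002 tilt [ 0.0008 -0.0014] open 0.006
t12.82 chest xyz mm [ 0.07 44.44 -0.2 ] F [-0.56 -3.82  5.57] toolx yaw err -0.0001 tilt [ 0.0007 -0.0014] open 0.007
t13.07 chest xyz mm [ 0.09 50.42 -0.19] F [ 0.12 -3.76  6.21] toolx yaw err -0.0001 tilt [ 0.0007 -0.0015] open 0.001
t13.32 chest xyz mm [ 0.07 56.4  -0.21] F [-0.79 -2.83  6.12] toolx yaw err -0.0002 tilt [ 0.0007 -0.0015] open 0.002
t13.57 chest xyz mm [ 0.1  60.66 -0.26] F [-0.66 -5.96  5.98] toolx yaw err -0.0011 tilt [-0.0001 -0.0037] open 0.004
t13.82 chest xyz mm [ 0.18 61.6  -0.38] F [ -0.8  -13.05   8.32] toolx yaw err -0.0038 tilt [-0.0022 -0.0103] open 0.005
t14.07 chest xyz mm [ 0.18 62.54 -0.51] F [ -2.91 -19.72  10.92] toolx yaw err -0.0066 tilt [-0.0047 -0.0169] open 0.001
```

The tip caught on a seam, so I'm lifting off and switching to light taps for the rest.

```bash

python3 -m jog '[[[0,0,-0.002,0,0,0],[0,0,0,0,0,0]]]'>/dev/null && python3 chk.py -2 2 &&
python3 -m jog '[[[0,0,0.0018,0,0,0],[0,0,0,0,0,0]]]'>/dev/null && python3 chk.py 1.8 9 &&
python3 -m jog '[[[0,-0.003,-0.0015,0,0,0],[0,-0.004,0,0,0,0],[0,0,0.0015,0,0,0],[0,0,0,0,0,0]]]'>/dev/null && python3 chk.py 1.8 9 &&
python3 -m jog '[[[0,-0.003,-0.0015,0,0,0],[0,-0.004,0,0,0,0],[0,0,0.0015,0,0,0],[0,0,0,0,0,0]]]'>/dev/null && python3 chk.py 1.8 9 &&
python3 -m jog '[[[0,-0.003,-0.0015,0,0,0],[0,-0.004,0,0,0,0],[0,0,0.0015,0,0,0],[0,0,0,0,0,0]]]'>/dev/null && python3 chk.py 1.8 9 &&
python3 -m jog '[[[0,-0.003,-0.0015,0,0,0],[0,-0.004,0,0,0,0],[0,0,0.0015,0,0,0],[0,0,0,0,0,0]]]'>/dev/null && python3 chk.py 1.8 9 &&
python3 -m jog '[[[0,-0.003,-0.0015,0,0,0],[0,-0.004,0,0,0,0],[0,0,0.0015,0,0,0],[0,0,0,0,0,0]]]'>/dev/null && python3 chk.py 1.8 9 &&
python3 -m jog '[[[0,-0.003,-0.0015,0,0,0],[0,-0.004,0,0,0,0],[0,0,0.0015,0,0,0],[0,0,0,0,0,0]]]'>/dev/null && python3 chk.py 1.8 9 &&
python3 -m jog '[[[0,-0.003,-0.0015,0,0,0],[0,-0.004,0,0,0,0],[0,0,0.0015,0,0,0],[0,0,0,0,0,0]]]'>/dev/null && python3 chk.py 1.8 9 &&
python3 -m jog '[[[0,-0.003,-0.0015,0,0,0],[0,-0.004,0,0,0,0],[0,0,0.0015,0,0,0],[0,0,0,0,0,0]]]'>/dev/null && python3 chk.py 1.8 9 &&
python3 -m jog '[[[0,-0.003,-0.0015,0,0,0],[0,-0.004,0,0,0,0],[0,0,0.0015,0,0,0],[0,0,0,0,0,0]]]'>/dev/null && python3 chk.py 1.8 9 &&
python3 -m jog '[[[0,-0.003,-0.0015,0,0,0],[0,-0.004,0,0,0,0],[0,0,0.0015,0,0,0],[0,0,0,0,0,0]]]'>/dev/null && python3 chk.py 1.8 9
```

```text
t14.32 chest xyz mm [-0.97 76.85  1.05] F [ 0.62 -0.13  0.08] toolx yaw err 0.0010 tilt [-0.0005  0.0021] open 0.002
t14.57 chest xyz mm [-1.02 77.36  0.13] F [-1.27 -0.16  5.58] toolx yaw err 0.0021 tilt [-0.0003  0.0022] open 0.009
t15.07 chest xyz mm [-7.000e-01  8.389e+01  5.000e-02] F [-1.24  2.15  4.1 ] toolx yaw err 0.0012 tilt [0.0002 0.002 ] open 0.006
t15.57 chest xyz mm [-3.400e-01  8.976e+01  8.000e-02] F [-1.26  0.79  3.99] toolx yaw err 0.0004 tilt [0.0004 0.0006] open 0.008
t16.07 chest xyz mm [-0.43 96.98  0.11] F [-1.15  1.41  4.01] toolx yaw err 0.0006 tilt [0.0004 0.0009] open 0.005
t16.57 chest xyz mm [-4.7000e-01  1.0395e+02  8.0000e-02] F [-1.3   1.4   4.13] toolx yaw err 0.0006 tilt [0.0003 0.0008] open 0.007
t17.07 chest xyz mm [ -0.46 111.02   0.13] F [-0.91  1.49  3.64] toolx yaw err 0.0007 tilt [0.0004 0.0009] open 0.007
t17.57 chest xyz mm [-4.5000e-01  1.1804e+02  1.0000e-01] F [-1.15  0.89  3.9 ] toolx yaw err 0.0006 tilt [0.0004 0.001 ] open 0.004
t18.07 chest xyz mm [-4.3000e-01  1.2495e+02  5.0000e-02] F [-0.93  1.49  4.39] toolx yaw err 0.0006 tilt [0.0004 0.0009] open 0.004
t18.57 chest xyz mm [ -0.54 131.41  -0.58] F [-1.01  0.1   0.73] toolx yaw err 0.0004 tilt [-0.0002  0.    ] open 0.008
```

```bash

python3 -m jog '[[[0,-0.003,0,0,0,0],[0,0,0.002,0,0,0],[0,0,0,0,0,0]]]'>/dev/null && python3 chk.py -1 3 &&
python3 -m jog '[[[0,0,0.002,0,0,0],[0,0,0.002,0,0,0],[0,0,0,0,0,0]]]'>/dev/null && python3 chk.py -1 4 &&
python3 -m jog '[[[0,0,0.0015,0,0,0],[0,0,0,0,0,0]]]'>/dev/null && python3 chk.py -1 7 &&
python3 -m jog '[[[0,0,0.001,0,0,0],[0,0,0.001,0,0,0],[0,0,0,0,0,0]]]'>/dev/null && python3 chk.py 1 9 &&
python3 -m jog '[[[0,0,0.001,0,0,0],[0,0,0.001,0,0,0],[0,0,0,0,0,0]]]'>/dev/null && python3 chk.py 1 9 &&
python3 -m jog '[[[0,0,0.001,0,0,0],[0,0,0,0,0,0]]]'>/dev/null && python3 chk.py 1 9 &&
python3 -m jog '[[[0,0,0.001,0,0,0],[0,0,0,0,0,0]]]'>/dev/null && python3 chk.py 1 9
```

```text
t18.95 chest xyz mm [ -0.3  134.4   -2.37] F [1.43 0.7  0.78] toolx yaw err 0.0002 tilt [0.0003 0.0002] open 0.009
t19.32 chest xyz mm [ -0.35 134.37  -6.37] F [0.04 0.36 1.66] toolx yaw err 0.0003 tilt [0.0002 0.0001] open 0.002
t19.57 chest xyz mm [ -0.35 134.42  -7.55] F [0.67 0.62 2.44] toolx yaw err 0.0003 tilt [0.0003 0.0002] open 0.006
t19.95 chest xyz mm [ -0.33 134.39  -9.03] F [-0.73  0.4   7.41] toolx yaw err 0.0002 tilt [0.0005 0.0003] open 0.006
t20.32 chest xyz mm [ -0.34 134.39 -10.86] F [-1.4  -0.44  7.55] toolx yaw err 0.0002 tilt [0.0005 0.0003] open 0.006
t20.57 chest xyz mm [ -0.32 134.44 -11.82] F [-1.4  -0.35  6.77] toolx yaw err 0.0002 tilt [0.0006 0.0004] open 0.004
t20.82 chest xyz mm [ -0.29 134.42 -12.99] F [-1.21 -0.12  6.66] toolx yaw err 0.0002 tilt [0.0006 0.0003] open 0.008
```

```bash

python3 -m jog '[[[0,0,0.0008,0,0,0],[0,0,0,0,0,0]]]'>/dev/null && python3 chk.py 1 11 &&
python3 -m jog '[[[0,0,0.0005,0,0,0],[0,0,0,0,0,0],[0,0,0,0,0,0],[0,0,0,0,0,0],[0,0,0,0,0,0],[0,0,0,0,0,0]]]'>/dev/null && python3 chk.py 1 11; python3 - <<'E'
from h import *
import cv2
s=snapshot("top");cv2.imwrite("pics/t1.png",s["frame"][90:290,150:430,::-1].copy())
i=cv2.convertScaleAbs(cv2.imread("pics/t1.png"),alpha=2);cv2.imwrite("pics/t1.png",cv2.resize(i,None,fx=2.8,fy=2.8))
E
```

```text
t21.07 chest xyz mm [ -0.27 134.39 -13.75] F [-0.6  -0.58  6.98] toolx yaw err 0.0002 tilt [0.0006 0.0003] open 0.001
t21.82 chest xyz mm [ -0.28 134.44 -14.16] F [-1.19  0.58  7.03] toolx yaw err 0.0003 tilt [0.0006 0.0004] open 0.006
```

View pics/t1.png

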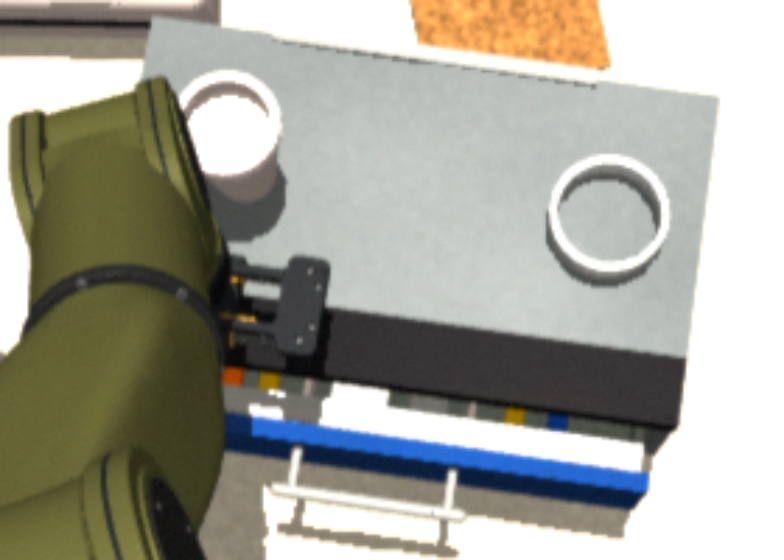

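The drawer has sprung out. Its handle bar runs from (275,488) to (463,517) in the crop. Next I'll rise and locate it.

```bash

python3 -m jog '[[[0,0,-0.005,0,0,0],[0,0,-0.01,0,0,0],[0,0,-0.025,0,0,0],[0,0,-0.03,0,0,0],[0,0,-0.02,0,0,0],[0,0,0,0,0,0]]]'>/dev/null; python3 - <<'E'
from h import *
rep(); s=snapshot("top"); 
H=cast(s,np.array([(275,488),(463,517)])/2.8+[150,90]-.35,.0985)-MID
print("rough",(H@UX*1e3).round(1),(H@UY*1e3).round(1))
# refine: bright bar pixels per column between posts
f=s["frame"].min(2).astype(float); P=[]
for c in range(262,304,3):
    r0=int(round(90+(488+(c-248)*29/67)/2.8)); seg=f[r0-3:r0+5,c]
    print(c,r0,seg.astype(int)) if c%2 else 0
E
```

```text
t22.62 chest xyz mm [  0.38 134.21  76.39] F [ 0.69  0.21 -0.29] toolx yaw err -0.0001 tilt [0.0027 0.0004] open 0.007
rough [-110.7 -111.5] [ 71.5 -71.9]
265 267 [ 63  84 115 129 124  99  99 124]
271 268 [ 58  83 118 130 120  98  96 122]
277 269 [ 62  87 120 130 119  94 104 131]
283 270 [ 64  89 123 129 115  96 109 133]
289 271 [ 66  93 126 131 112  92 107 134]
295 272 [ 71  99 129 132 110  90 106 133]
301 272 [ 58  72 103 131 131 108  94 114]
```

```bash
python3 -c "
from h import *
print(get_state()['q'].round(3))"
python3 -m jog '[[[-0.028,0.0335,0,0,0,0],[-0.028,0.0335,0,0,0,0],[-0.028,0.0335,0,0,0,0],[-0.028,0.0335,0,0,0,0],[0,0,0,0,0,0]]]' 0.022 10 >/dev/null; python3 -c "
from h import *
rep(); print(get_state()['q'].round(3))"
```

```text
[-0.422  0.825  0.1    1.335 -0.088  0.986 -2.007]
t23.30 chest xyz mm [-115.65   -3.77   73.74] F [0.58 0.88 0.39] toolx yaw err -0.0037 tilt [-0.0061 -0.003 ] open 0.25
[-0.303  0.619  0.08   1.84  -0.071  0.691 -1.889]
```

```bash

python3 -m jog '[[[0,0,0,0,0,-0.1745],[0,0,0,0,0,-0.1745],[0,0,0,0,0,-0.1745],[0,0,0,0,0,-0.1745],[0,0,0,0,0,-0.1745],[0,0,0,0,0,-0.1745],[0,0,0,0,0,-0.1745],[0,0,0,0,0,-0.1745],[0,0,0,0,0,-0.1748],[0,0,0,0,0,0],[0,0,0,0,0,0]]]' >/dev/null; python3 -c "
from h import *
st=rep(); print(st['q'].round(3)); print(R.from_quat(st['eef_rot']).as_matrix().round(3))"
```

```text
t24.68 chest xyz mm [-112.37    0.53   74.41] F [ 1.2  -0.12  0.49] toolx yaw err 1.5684 tilt [-0.0007  0.0002] open 0.248
[-0.022  0.64  -0.39   1.817  0.339  0.751 -0.727]
[[ 0.133  0.991 -0.001]
 [ 0.991 -0.133  0.   ]
 [ 0.    -0.001 -1.   ]]
```

```bash

python3 -m jog '[[[0,0.0005,0.03,0,0,0],[0,0,0.04,0,0,0],[0,0,0.02,0,0,0],[0,0,0,0,0,0]]]'>/dev/null && python3 chk.py -3 3 &&
python3 -m jog '[[[0,0,0.015,0,0,0],[0,0,0.01,0,0,0],[0,0,0,0,0,0]]]'>/dev/null && python3 chk.py -3 3 &&
python3 -m jog '[[[0,0,0.01,0,0,0],[0,0,0.0045,0,0,0],[0,0,0,0,0,0]]]'>/dev/null && python3 chk.py -3 3
```

```text
t25.18 chest xyz mm [-1.1285e+02  5.0000e-02 -1.6450e+01] F [0.03 0.69 0.78] toolx yaw err 1.5700 tilt [-0.003  -0.0012] open 0.25
t25.55 chest xyz mm [-1.1223e+02  3.0000e-02 -4.0630e+01] F [-0.07 -0.38  0.27] toolx yaw err 1.5709 tilt [-0.001  -0.0005] open 0.249
t25.93 chest xyz mm [-1.1213e+02  1.1000e-01 -5.4970e+01] F [-0.04  0.27  0.84] toolx yaw err 1.5711 tilt [-0.0007 -0.0003] open 0.245
```

```bash

python3 -m jog '[[[0,0,0,0,0,0],[0,0,0,0,0,0],[0,0,0,0,0,0],[0,0,0,0,0,0],[0,0,0,0,0,0]]]' 0.003 10; python3 -c "
from h import *
rep()"
```

```text
clock: 26.55
tool_pos: [0.5408, 0.095, 0.0856]
eef_rot: [0.752, 0.659, -0.0, 0.0]
contact_force: [-1.8, 0.6, 1.8]
opening: 0.118
finger_force: 10.0
t26.55 chest xyz mm [-112.02    0.25  -54.44] F [-1.91  0.37  1.78] toolx yaw err 1.5712 tilt [-0.0001 -0.0001] open 0.118
```

```bash

python3 -m jog '[[[0,-0.004,0,0,0,0],[0,-0.006,0,0,0,0],[0,-0.008,0,0,0,0],[0,-0.008,0,0,0,0],[0,-0.008,0,0,0,0],[0,0,0,0,0,0]]]' >/dev/null && python3 chk.py -6 6 &&
python3 -m jog '[[[0,-0.006,0,0,0,0],[0,-0.008,0,0,0,0],[0,-0.008,0,0,0,0],[0,-0.008,0,0,0,0],[0,-0.004,0,0,0,0],[0,0,0,0,0,0],[0,0,0,0,0,0]]]' >/dev/null && python3 chk.py -6 6
```

```text
t27.30 chest xyz mm [-148.01    0.23  -54.52] F [-3.97  0.13  6.73] toolx yaw err 1.5723 tilt [-0.0029 -0.0007] open 0.122
```

```bash

python3 -m jog '[[[0,-0.006,0,0,0,0],[0,-0.008,0,0,0,0],[0,-0.008,0,0,0,0],[0,-0.008,0,0,0,0],[0,-0.004,0,0,0,0],[0,0,0,0,0,0],[0,0,0,0,0,0]]]' >/dev/null; python3 chk.py -9 9 
```

```text
t28.18 chest xyz mm [-181.13    0.21  -54.57] F [-1.5  -0.22  6.01] toolx yaw err 1.5717 tilt [-0.0019 -0.0004] open 0.117
```

```bash

python3 -m jog '[[[0,0,0,0,0,0],[0,0,0,0,0,0],[0,0,0,0,0,0],[0,0,0,0,0,0]]]' 0.022 >/dev/null; python3 chk.py -4 4 
python3 -m jog '[[[0,0,-0.008,0,0,0],[0,0,-0.015,0,0,0],[0,0,-0.03,0,0,0],[0,0,-0.04,0,0,0],[0,0,-0.04,0,0,0],[0,0,-0.02,0,0,0],[0,-0.04,0,0,0,0],[0,-0.05,0,0,0,0],[0,0,0,0,0,0],[0,0,0,0,0,0]]]' >/dev/null; python3 - <<'E'
from h import *
import cv2
rep();s=snapshot("top");i=cv2.convertScaleAbs(s["frame"][:,:,::-1].copy(),alpha=2);cv2.imwrite("pics/t2.png",i)
E
```

```text
t28.68 chest xyz mm [-1.7988e+02  1.4000e-01 -5.4710e+01] F [ 0.   -0.28 -0.16] toolx yaw err 1.5709 tilt [-0.0001 -0.0001] open 0.25
t29.93 chest xyz mm [-268.95    0.52   98.96] F [0.32 0.27 0.57] toolx yaw err 1.5709 tilt [0.0019 0.0005] open 0.249
```

View pics/t2.png

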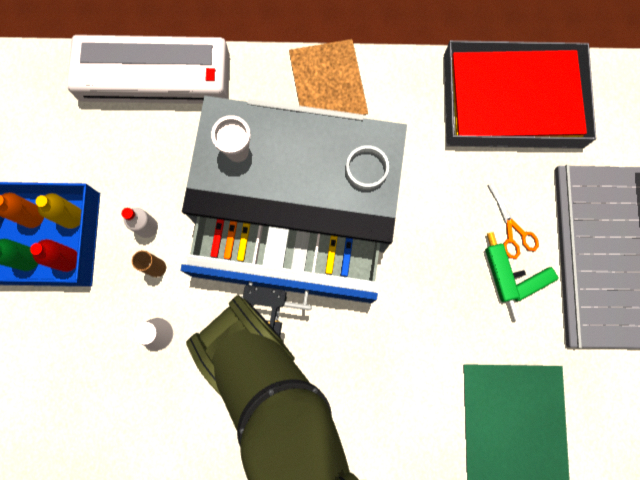

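The drawer stands well out, at about 117 mm. The cups (231,137), tape (367,168), tube, bottle, cup, glue gun and scissors are all where they were, and the gripper is clear.

```bash
python3 -c "
from plant import *
print(finish_job())"
```

```text
the job is handed in; nothing more can be done
None
```

The catch was found about 134 mm left of the strip's middle and pressed, and the drawer sprang free, was drawn out about 117 mm and let go, with everything else in place; while feeling along, the tips caught on a strip seam twice (about 13 N and 20 N sideways), so I finished with light taps, and the job is handed in with no verdict shown.

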